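Make the kitchen tap safe before the water comes back

ROBOT

A 6-joint arm with a two-finger parallel gripper is mounted at the origin on the work surface. World frame = base frame: x ahead of the robot, y to its left, z up, the work surface at z = 0. Lengths are in m, angles in degrees, forces in N, time in s.
With the tool pointing down it reaches from about 0.325 to 0.85 m from the base axis. Payload 15.5 kg.
Tool frame: the origin (TCP) lies between the finger pads; the fingertips stand 17 mm ahead of it and the grasp point (between the pads) lies 2 mm behind it; z points along the fingers, y is the line along which they close (so a half turn about z gives the same grasp; the last joint's range is limited). The gripper opens to 91 mm and grips with 3 to 60 N. Pads are 32 mm wide; open, the fingers measure 118 mm over their backs; the gripper's body (76 mm by 178 mm) begins 60 mm behind the grasp point.
Start: joints at [-73.367, 28.281, 77.091, -0, 74.628, -5.472], TCP at [0.235, -0.579, 0.231] pointing down, gripper open.
Joint ranges: [-166.48, 166.48], [-47.26, 123.95], [12.59, 153.08], [-70.14, 250.14], [6.76, 159.57], [-176.63, 176.63]. Speed limits (degrees/s): [108.29, 108.29, 147.25, 172.46, 172.46, 172.46].

INTERFACE

Orientations are given as a 3x3 rotation matrix whose columns are the frame's x, y, z axes.
In Python, from station import status, snapshot, calibration, order gives the robot as it stands. The module is installed in compiled form; this text tells all that it offers.
- The arm moves only by the tool arm_command, never from a script. Its argument "increments" is a list of rows, each an object of numbers: "gripper": the closure, from 0 (fully open) to 1 (shut); "tx", "ty", "tz": the shift along the tool's x, y, z in mm; "ax", "ay", "az": the turn, a rotation vector about the tool's x, y, z in rad. In form: [{"gripper": .., "tx": .., "ty": .., "tz": .., "ax": .., "ay": .., "az": ..}, ...]. A call has 1 to 12 rows; each row shifts and turns the commanded pose from where the row before left it, along the tool's axes as they then stand; what a row does not reach is not made up. A row lasts 1/8 s, in which the tool goes at most 62.5 mm and 10.7 degrees, less where a joint would pass 70% of its speed; a pose out of reach is approached as far as the arm can. A call with a gripper value outside its range is refused whole. The fingers move at their own pace and stop on an object; "newtons" is the grip in N (left out, the last holds). Time passes only in rows, so rows that do not move let the fingers close. It gives the time, the measured TCP pose, the force, the opening and the grip force at its end, in the units of the state.
- status.read_state(): the state, without advancing time (a new reading comes with each control period).
- snapshot(name): name is "scene" or "top" or "wrist"; returns the picture (400x640x3 uint8, red, green, blue); there is no depth.
- calibration(name): a dict with "intrinsics" (3x3 intrinsics, pixels), "cam_to_world" (4x4, takes a point from camera to world coordinates); the wrist camera has in their place "T_tool_cam" (4x4, takes a point from camera to tool coordinates, whose origin is the TCP and whose axes are the flange's). Camera axes: x right, y down, z forward; pixel columns grow to the right and rows downward; lengths in m; the calibration is good to about 2 mm. A picture is of the moment at which its call begins: read the wrist's pose just before it. calibration takes no time and is no camera call.
- order.hand_in(): hands the job in; it is judged then, once.
The state is a dict: "time_s": time; "joint_positions": joint angles; "dq": joint speeds; "tau": joint torques, N m; "position": TCP position; "ee_rot": TCP orientation; "force": force on the tool from outside, world axes, zero at the start; "ft_torque": the same for the moment, N m; "finger_gap": finger opening in m; "grip_force": force on a finger pad.
Only numpy, scipy, OpenCV 4.12 (cv2) and the standard library are available. Lean on these libraries where they do the work, as an engineer would, in place of code of your own. Each camera call takes 0.05 s, during which the arm holds its last target. There are 200 camera calls.

TASK

The water is off at the main and this kitchen tap was left open with its spout over the drainer. Make it safe: with a fingertip, push both lever handles fully shut (each pointing straight out sideways along the deck plate) and push the spout round until its mouth is over the plughole in the bowl. Push gently, grip and lift nothing, and leave the crockery and the other things where they stand.

Things in the scene. Friction and masses are not known exactly. Their poses are not given: they have to be found in the camera images.
- tap: metal tap: 56 x 260 mm deck plate on the steel ledge behind the bowl, middle pillar with the swivelling spout, a pillar 100 mm to either side with a lever. Origin: on the spout's swivel axis, 3 mm above the worktop; x points away from the front of the sink, y left along the deck plate, z up. The sink is turned by at most 4 degrees against the room
- hot_lever (a joint): left lever (on the +y pillar), rad about its upright axis: 0 fully shut, pointing straight out to the left along the deck plate, against a stop; grows as it opens (at most 1.57, pointing to the front of the sink). Seen from above it opens anticlockwise and shuts clockwise. Stays where it is left; turning takes 0.22 Nm (3 N near the end)
- hot_tip (a point): free end of the left lever, on its centre line, 90 mm from its pivot. The lever is a round bar 13 mm thick, its middle 71 mm above the worktop at the tip and 65 mm near the pivot; its round cap, 37 mm across, is 78 mm high
- hot_pivot (a point): point on the left lever's upright turning axis, at the height of the lever's tip
- cold_lever (a joint): right lever (on the -y pillar), rad about its upright axis: 0 fully shut, pointing straight out to the right along the deck plate, against a stop; grows as it opens (at most 1.57, pointing to the front of the sink). Seen from above it opens clockwise and shuts anticlockwise. Otherwise as the left lever
- cold_tip (a point): free end of the right lever, as hot_tip
- cold_pivot (a point): point on the right lever's upright turning axis, at the height of the lever's tip
- spout (a joint): swivelling spout, rad about tap's z: 0 pointing to the front of the sink (tap's -x), positive to the left (drainer), negative to the right (bowl), stops at +-1.75. Stays where left; takes 0.4 Nm. A tube 22 mm thick, its centre line 162 to 166 mm above the worktop 30 to 130 mm from the axis, 154 mm at 185 mm. Over a lever it leaves some 70 mm: no gripper gets at that lever from above
- spout_mouth (a point): centre of the spout's downward-facing mouth, 220 mm from the swivel axis and 101 mm above the worktop, in a round nozzle 27 mm thick and 22 mm tall
- plughole (a point): centre of the plughole in the floor of the bowl (a round strainer 90 mm across), 165 mm below the worktop and 220 mm from the spout's swivel axis seen from above, so that the mouth can stand right over it. The bowl opening measures 305 mm (front to back) by 340 mm
- mug: bystander: white mug, 80 mm across and 90 mm tall, handle on its +y side on the drainer; loose, to be left where it is. Origin: centre of its underside
- cereal_bowl: bystander: blue cereal bowl, 130 mm across and 58 mm tall on the drainer; loose, to be left where it is. Origin: centre of its underside
- tumbler: bystander: clear drinking glass, 68 mm across and 85 mm tall on the drainer; loose, to be left where it is. Origin: centre of its underside
- ramekin: bystander: small white dish, 84 mm across and 45 mm tall, standing on the floor of the bowl, 165 mm below the worktop; loose, to be left where it is. Origin: centre of its underside
- soap_bottle: bystander: clear bottle with a white cap and paper label, 60 mm across and 185 mm tall, on the right end of the tap ledge; loose, to be left where it is. Origin: centre of its underside
- palm_brush: bystander: round wooden palm brush, 66 mm across and 68 mm tall, on the worktop behind the tap; loose, to be left where it is. Origin: centre of its underside
- spice_jar: bystander: small amber jar with a steel cap, 48 mm across and 85 mm tall, on the worktop behind the tap; loose, to be left where it is. Origin: centre of its underside
- spoon: bystander: wooden spoon, 190 mm long, lying on the worktop behind the tap; loose, to be left where it is. Origin: middle of its length, underside

How it is judged (in metres and radians):
At the end, for the whole second after the job is handed in: Both levers are within 0.12 rad (7 degrees) of fully shut, the spout's mouth is within 40 mm of the plughole's centre seen from above, all three are at rest, and every loose thing stands upright within 30 mm of where it stood at the start (value of joint each of hot_lever, cold_lever below 0.12 rad and horizontal distance between spout_mouth and plughole below 0.04 m and velocity of joint hot_lever between -0.05 and 0.05 rad/s and velocity of joint cold_lever between -0.05 and 0.05 rad/s and velocity of joint spout between -0.05 and 0.05 rad/s and distance of each of mug, cereal_bowl, tumbler, ramekin, soap_bottle, palm_brush, spice_jar, spoon from where it was at the start of the episode below 0.03 m and angle between each of mug, cereal_bowl, tumbler, ramekin, soap_bottle, palm_brush, spice_jar's own z axis and vertical below 0.3 rad); the robot touches nothing.
It fails at once if the tap is gripped or forced (more than 35 N between the fingers and the tap) (contact force between the fingers and tap above 35 N).
It fails at once if the tap is pushed with the arm or the gripper's body instead of the fingers (more than 8 N) (contact force between the arm and tap above 8 N).
It fails at once if a loose thing is lifted, carried or shifted by more than 30 mm (distance of any of mug, cereal_bowl, tumbler, ramekin, soap_bottle, palm_brush, spice_jar, spoon from where it was at the start of the episode above 0.03 m).
It fails at once if a loose thing is tipped over (angle between any of mug, cereal_bowl, tumbler, ramekin, soap_bottle, palm_brush, spice_jar's own z axis and vertical above 0.5 rad).
It also fails if it takes over 69 s, if anything falls off the work surface, if the arm or the gripper's body presses on something with over 40 N, if the wrist force passes 120 N, or if a joint passes its speed limit or range.

## Working session

There is one attempt and no reset: what is moved stays moved. The work goes in short steps, Python scripts to look and compute and a tool call to move; the robot and the scene stay as the last step left them, time stands still between calls to the robot, and variables do not carry over. Pictures are saved under pics/ and viewed, at most 10 in all, crops included, and the job is handed in when it is done.

Besides the shell and the picture viewer there is one more tool, called as a command line: name --argument value ..., lists and objects as JSON in quotes. arm_command: Moves the arm, as the interface text tells. Its arguments: {"type":"object","properties":{"increments":{"type":"array","items":{"type":"object","properties":{"gripper":{"type":"number"},"tx":{"type":"number"},"ty":{"type":"number"},"tz":{"type":"number"},"ax":{"type":"number"},"ay":{"type":"number"},"az":{"type":"number"}}}},"newtons":{"type":"number"}},"required":["increments"]}

```bash
mkdir -p pics
python3 - <<'E'
from station import status, snapshot, calibration
import cv2,json
s=status.read_state(); print({k:s[k] for k in("time_s","position","ee_rot","force","finger_gap")})
for n in("scene","top"):
    c=calibration(n);print(n,c)
    cv2.imwrite(f"pics/{n}0.png",snapshot(n)[:,:,::-1])
print(calibration("wrist"))
E
```

```text
{'time_s': 0.0, 'position': array([ 0.23509519, -0.57872206,  0.23035698]), 'ee_rot': array([[ 9.26491951e-01,  3.76314438e-01, -3.27967365e-04],
       [ 3.76314564e-01, -9.26491291e-01,  1.11253170e-03],
       [ 1.14802833e-04, -1.15417056e-03, -9.99999327e-01]]), 'force': array([ 0.07102439, -0.03104861,  0.81851631]), 'finger_gap': 0.0914760632309467}
scene {'intrinsics': array([[483.33278627,   0.        , 321.77103357],
       [  0.        , 483.33278627, 202.46080806],
       [  0.        ,   0.        ,   1.        ]]), 'cam_to_world': array([[-4.22782124e-01,  6.58185086e-01, -6.22934722e-01,
         1.40257010e+00],
       [ 9.06231327e-01,  3.07244108e-01, -2.90423554e-01,
         4.38437815e-01],
       [ 2.40570605e-04, -6.87308846e-01, -7.26365261e-01,
         9.94506926e-01],
       [ 0.00000000e+00,  0.00000000e+00,  0.00000000e+00,
         1.00000000e+00]])}
top {'intrinsics': array([[400.88039089,   0.        , 315.35817584],
       [  0.        , 400.88039089, 203.18739423],
       [  0.        ,   0.        ,   1.        ]]), 'cam_to_world': array([[ 0.00386831, -0.99931952,  0.0366814 ,  0.4909076 ],
       [-0.99999137, -0.00392129, -0.00137262,  0.05484277],
       [ 0.00151552, -0.03667577, -0.99932607,  1.16648157],
       [ 0.        ,  0.        ,  0.        ,  1.        ]])}
{'intrinsics': array([[320.85501367,   0.        , 322.29473092],
       [  0.        , 320.85501367, 201.71818151],
       [  0.        ,   0.        ,   1.        ]]), 'T_tool_cam': array([[ 5.42230042e-04, -9.71976353e-01, -2.35078018e-01,
         6.42439602e-02],
       [ 9.99998401e-01,  1.26482115e-04,  1.78362722e-03,
         6.84891826e-04],
       [-1.70391031e-03, -2.35078609e-01,  9.71974868e-01,
        -1.53164513e-01],
       [ 0.00000000e+00,  0.00000000e+00,  0.00000000e+00,
         1.00000000e+00]])}
```

View pics/top0.png

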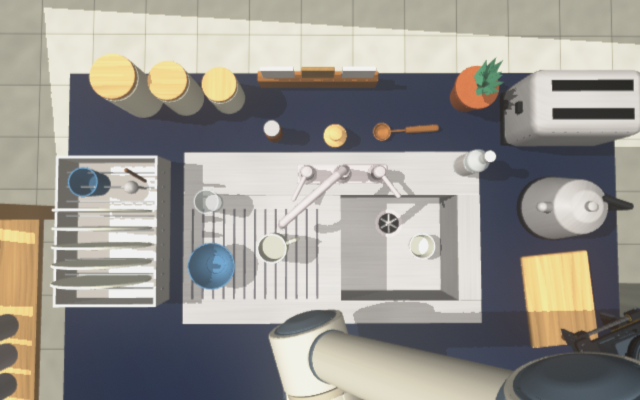

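View pics/scene0.png

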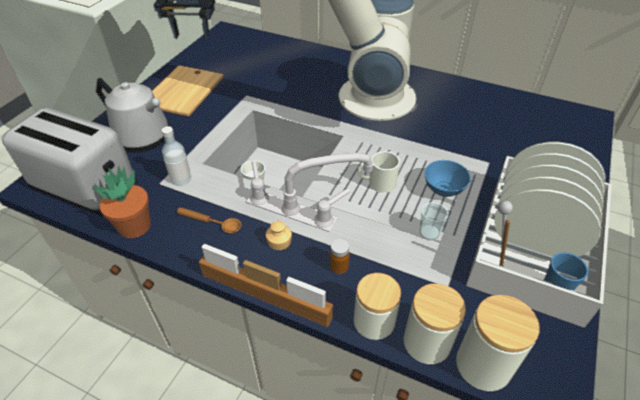

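Run:
```python
import cv2
t=cv2.imread("pics/top0.png")[155:265,255:415]
cv2.imwrite("pics/topc.png",cv2.resize(t,None,fx=5,fy=5,interpolation=cv2.INTER_CUBIC))
t=cv2.imread("pics/scene0.png")[130:240,230:420]
cv2.imwrite("pics/scenec.png",cv2.resize(t,None,fx=4,fy=4,interpolation=cv2.INTER_CUBIC))
```

```text
(no output)
```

View pics/topc.png

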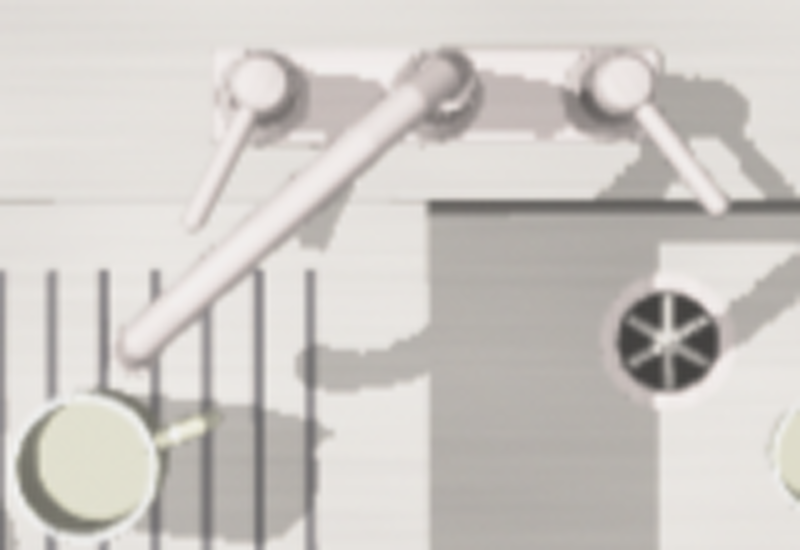

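View pics/scenec.png

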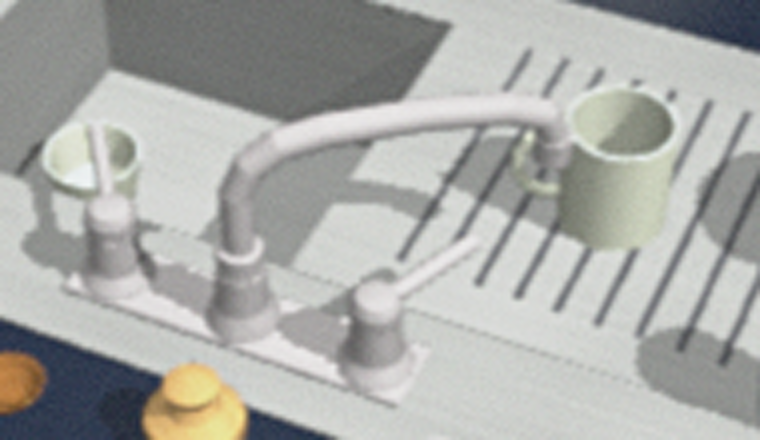

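Crop of top view (5x, offset 255,155): hot cap (263,82), hot tip (193,224), cold cap (624,82), cold tip (718,208), spout outer end (133,350), plughole (668,342), mug rim centre (92,462).

```bash
cat > h.py <<'E'
import numpy as np
from station import calibration
def ray(name,uv,z):
    c=calibration(name);T=c["cam_to_world"]
    d=T[:3,:3]@np.linalg.solve(c["intrinsics"],[*uv,1.]);o=T[:3,3]
    return o+d*(z-o[2])/d[2]
E
python3 - <<'E'
from h import *
P={}
for n,u,v,z in [("hcap",263,82,.078),("htip",193,224,.071),("ccap",624,82,.078),("ctip",718,208,.071),("plug",668,342,-.165),("send",133,350,.154),("mug",92,462,.09),("mugh",213,420,.06)]:
    P[n]=ray("top",((u+.5)/5+255-.5,(v+.5)/5+155-.5),z); print(n,P[n].round(4))
for n,u,v,z in [("soapcap",489,156,.185),("soapbase",468,172,0),("ramekin",423,246,-.12)]: print(n,ray("top",(u,v),z).round(3))
h,c=P["hcap"][:2],P["ccap"][:2]
y=(h-c);print(np.linalg.norm(y));y/=np.linalg.norm(y);o=(h+c)/2;x=np.array([y[1],-y[0]])
print("origin",o,"yaw",np.degrees(np.arctan2(x[1],x[0])))
for n in P:
    d=P[n][:2]-o;print(n,"tap",(d@x).round(3),(d@y).round(3))
E
```

```text
hcap [0.6185 0.0759 0.078 ]
htip [0.5412 0.114  0.071 ]
ccap [ 0.6193 -0.1209  0.078 ]
ctip [ 0.5511 -0.1733  0.071 ]
plug [ 0.4749 -0.189  -0.165 ]
send [0.4737 0.1394 0.154 ]
mug [0.4127 0.1663 0.09  ]
mugh [0.4338 0.1029 0.06  ]
soapcap [ 0.645 -0.374  0.185]
soapbase [ 0.627 -0.392  0.   ]
ramekin [ 0.402 -0.292 -0.12 ]
0.1967933849124146
origin [ 0.61894163 -0.02247775] yaw 0.23182743277885365
hcap tap -0.0 0.098
htip tap -0.077 0.137
ccap tap -0.0 -0.098
ctip tap -0.068 -0.151
plug tap -0.145 -0.166
send tap -0.145 0.162
mug tap -0.206 0.19
mugh tap -0.185 0.126
```

arm_command --increments '[{"gripper": 1, "az": 0.129}, {"gripper": 1, "az": 0.129}, {"gripper": 1, "az": 0.128}, {"tx": 34, "ty": -50}, {"tx": 34, "ty": -50}, {"tx": 34, "ty": -50}, {"tx": 34, "ty": -50}, {"tx": 34, "ty": -50}, {"tx": 34, "ty": -50}, {"tx": 34, "ty": -50}, {"tx": 34, "ty": -50}, {"tx": 31, "ty": -48}]' --newtons 5

```text
validation failed for argument at $.in...
```

arm_command --increments '[{"gripper": 1, "tx": 0, "ty": 0, "tz": 0, "ax": 0, "ay": 0, "az": 0.129}, {"gripper": 1, "tx": 0, "ty": 0, "tz": 0, "ax": 0, "ay": 0, "az": 0.129}, {"gripper": 1, "tx": 0, "ty": 0, "tz": 0, "ax": 0, "ay": 0, "az": 0.128}, {"gripper": 1, "tx": 34, "ty": -50, "tz": 0, "ax": 0, "ay": 0, "az": 0}, {"gripper": 1, "tx": 34, "ty": -50, "tz": 0, "ax": 0, "ay": 0, "az": 0}, {"gripper": 1, "tx": 34, "ty": -50, "tz": 0, "ax": 0, "ay": 0, "az": 0}, {"gripper": 1, "tx": 34, "ty": -50, "tz": 0, "ax": 0, "ay": 0, "az": 0}, {"gripper": 1, "tx": 34, "ty": -50, "tz": 0, "ax": 0, "ay": 0, "az": 0}, {"gripper": 1, "tx": 34, "ty": -50, "tz": 0, "ax": 0, "ay": 0, "az": 0}, {"gripper": 1, "tx": 34, "ty": -50, "tz": 0, "ax": 0, "ay": 0, "az": 0}, {"gripper": 1, "tx": 34, "ty": -50, "tz": 0, "ax": 0, "ay": 0, "az": 0}, {"gripper": 1, "tx": 31, "ty": -48, "tz": 0, "ax": 0, "ay": 0, "az": 0}]' --newtons 5

```text
time_s: 1.6
position: [0.5391, -0.1292, 0.2308]
ee_rot: [[1.0, 0.0, -0.0], [0.0, -1.0, -0.0], [-0.0, 0.0, -1.0]]
force: [0.5, -0.5, -0.7]
finger_gap: 0.0008
grip_force: 0.0
```

Run:
```python
from station import snapshot
import cv2
cv2.imwrite("pics/w1.png",snapshot("wrist")[:,:,::-1])
```

```text
(no output)
```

View pics/w1.png

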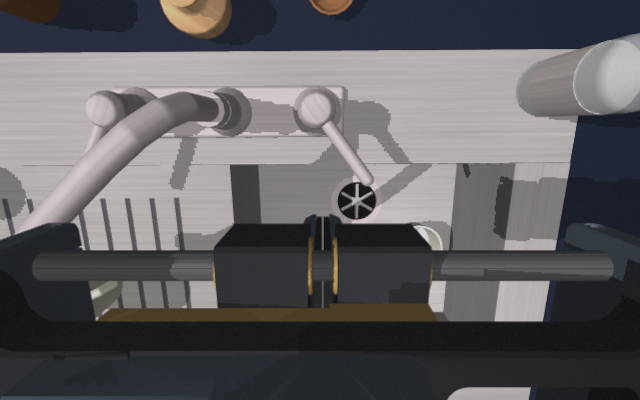

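Wrist view: cold cap at (317,108), cold tip (368,181), hot cap (104,108); fingers shut at (322,265).

```bash
cat >> h.py <<'E'
def wray(uv,z,s):
    c=calibration("wrist");T=np.eye(4);T[:3,:3]=s["ee_rot"];T[:3,3]=s["position"];T=T@c["T_tool_cam"]
    d=T[:3,:3]@np.linalg.solve(c["intrinsics"],[*uv,1.]);o=T[:3,3]
    return o+d*(z-o[2])/d[2]
E
python3 - <<'E'
from h import *
from station import status
s=status.read_state()
for n,uv,z in [("ccap",(317,108),.078),("ctip",(369,182),.071),("hcap",(104,108),.078),("plug",(357,201),-.165)]: print(n,wray(uv,z,s).round(4))
E
```

```text
ccap [ 0.6212 -0.1205  0.078 ]
ctip [ 0.5514 -0.1717  0.071 ]
hcap [0.6207 0.0748 0.078 ]
plug [ 0.4761 -0.1867 -0.165 ]
```

arm_command --increments '[{"gripper": 1, "tx": 0, "ty": 0, "tz": 42, "ax": 0, "ay": 0, "az": 0}, {"gripper": 1, "tx": 0, "ty": 0, "tz": 42, "ax": 0, "ay": 0, "az": 0}, {"gripper": 1, "tx": 0, "ty": 0, "tz": 42, "ax": 0, "ay": 0, "az": 0}, {"gripper": 1, "tx": 0, "ty": 0, "tz": 42, "ax": 0, "ay": 0, "az": 0}, {"gripper": 1, "tx": 0, "ty": 0, "tz": 0, "ax": 0, "ay": 0, "az": 0}]'

```text
time_s: 2.28
position: [0.5364, -0.1305, 0.0607]
ee_rot: [[1.0, -0.0, -0.005], [-0.0, -1.0, 0.002], [-0.005, -0.002, -1.0]]
force: [0.5, -0.2, 0.5]
finger_gap: 0.0002
grip_force: 0.0
```

Run:
```python
import numpy as np
def path(P,side,r,th,half):   # lever path
    for a in th:
        s=np.array([-np.sin(a),side*np.cos(a)]); n=np.array([-np.cos(a),-side*np.sin(a)])
        h=.016*abs(n[0])+.0135*abs(n[1]); print(round(np.degrees(a)),(np.array(P)+r*s+(half+h)*n).round(4))
path((.620,-.1225),-1,.070,np.radians([52,40,30,20,10,0,-3]),.0065)
path((.620,.0775),1,.070,np.radians([63,50,40,30,20,10,0,-3]),.0065)
print("spout")
O=np.array([.62,-.0225])
for a in np.radians([48,36,24,12,0,-12,-24,-36,-49]):
    s=np.array([-np.cos(a),np.sin(a)]);n=np.array([np.sin(a),np.cos(a)])
    h=.016*abs(n[0])+.0135*abs(n[1]);print(round(np.degrees(a)),(O+.15*s+(.011+h)*n).round(4))
```

```text
52 [ 0.5482 -0.1443]
40 [ 0.554  -0.1585]
30 [ 0.5615 -0.1696]
20 [ 0.5715 -0.1793]
10 [ 0.5836 -0.1872]
0 [ 0.5975 -0.1925]
-3 [ 0.6005 -0.1936]
63 [0.5459 0.0863]
50 [0.5489 0.1017]
40 [0.554  0.1135]
30 [0.5615 0.1246]
20 [0.5715 0.1343]
10 [0.5836 0.1422]
0 [0.5975 0.1475]
-3 [0.6005 0.1486]
spout
48 [0.5434 0.1103]
36 [0.5171 0.091 ]
24 [0.4951 0.0658]
12 [0.479  0.0356]
0 [0.47  0.002]
-12 [ 0.4676 -0.0268]
-24 [ 0.4708 -0.0562]
-36 [ 0.4802 -0.0853]
-49 [ 0.4975 -0.1148]
```

arm_command --increments '[{"gripper": 1, "tx": 6, "ty": 7, "tz": 0, "ax": 0, "ay": 0, "az": 0}, {"gripper": 1, "tx": 6, "ty": 7, "tz": 0, "ax": 0, "ay": 0, "az": 0}, {"gripper": 1, "tx": 3, "ty": 7, "tz": 0, "ax": 0, "ay": 0, "az": 0}, {"gripper": 1, "tx": 3, "ty": 7, "tz": 0, "ax": 0, "ay": 0, "az": 0}, {"gripper": 1, "tx": 4, "ty": 6, "tz": 0, "ax": 0, "ay": 0, "az": 0}, {"gripper": 1, "tx": 4, "ty": 5, "tz": 0, "ax": 0, "ay": 0, "az": 0}, {"gripper": 1, "tx": 5, "ty": 5, "tz": 0, "ax": 0, "ay": 0, "az": 0}, {"gripper": 1, "tx": 5, "ty": 5, "tz": 0, "ax": 0, "ay": 0, "az": 0}, {"gripper": 1, "tx": 6, "ty": 4, "tz": 0, "ax": 0, "ay": 0, "az": 0}, {"gripper": 1, "tx": 6, "ty": 4, "tz": 0, "ax": 0, "ay": 0, "az": 0}]'

```text
time_s: 3.52
position: [0.5866, -0.1884, 0.0629]
ee_rot: [[1.0, -0.0, -0.0], [-0.0, -1.0, -0.0], [-0.0, 0.0, -1.0]]
force: [-2.6, 2.3, -0.1]
finger_gap: 0.0004
grip_force: 1.5
```

Contact at about 3 N, as expected. Ease it into the stop.

arm_command --increments '[{"gripper": 1, "tx": 4, "ty": 1, "tz": 0, "ax": 0, "ay": 0, "az": 0}, {"gripper": 1, "tx": 4, "ty": 1, "tz": 0, "ax": 0, "ay": 0, "az": 0}, {"gripper": 1, "tx": 2, "ty": 0, "tz": 0, "ax": 0, "ay": 0, "az": 0}, {"gripper": 1, "tx": 0, "ty": 0, "tz": 0, "ax": 0, "ay": 0, "az": 0}]'

```text
time_s: 4.03
position: [0.5956, -0.1902, 0.0628]
ee_rot: [[1.0, 0.0, -0.001], [0.0, -1.0, -0.0], [-0.001, 0.0, -1.0]]
force: [-7.2, 0.1, 2.5]
finger_gap: 0.0005
grip_force: 3.6
```

arm_command --increments '[{"gripper": 1, "tx": 1, "ty": 0, "tz": 0, "ax": 0, "ay": 0, "az": 0}, {"gripper": 1, "tx": 0, "ty": 0, "tz": 0, "ax": 0, "ay": 0, "az": 0}]'

```text
time_s: 4.28
position: [0.5958, -0.1902, 0.0628]
ee_rot: [[1.0, -0.0, -0.003], [-0.0, -1.0, 0.0], [-0.003, -0.0, -1.0]]
force: [-12.6, -2.0, 5.3]
finger_gap: 0.0007
grip_force: 6.2
```

arm_command --increments '[{"gripper": 1, "tx": -25, "ty": 0, "tz": 0, "ax": 0, "ay": 0, "az": 0}, {"gripper": 1, "tx": 0, "ty": 0, "tz": 43, "ax": 0, "ay": 0, "az": 0}]'

```text
time_s: 4.53
position: [0.5736, -0.1912, 0.0221]
ee_rot: [[1.0, -0.001, 0.005], [-0.0, -1.0, -0.003], [0.005, 0.003, -1.0]]
force: [0.5, 0.2, -0.2]
finger_gap: 0.0003
grip_force: 0.0
```

I had the sign wrong and went down 43 mm, with no contact. Going up now.

arm_command --increments '[{"gripper": 1, "tx": 0, "ty": 0, "tz": -43, "ax": 0, "ay": 0, "az": 0}, {"gripper": 1, "tx": 0, "ty": 0, "tz": -57, "ax": 0, "ay": 0, "az": 0}, {"gripper": 1, "tx": 0, "ty": 0, "tz": -57, "ax": 0, "ay": 0, "az": 0}, {"gripper": 1, "tx": 0, "ty": 0, "tz": -57, "ax": 0, "ay": 0, "az": 0}, {"gripper": 1, "tx": -3, "ty": -52, "tz": 0, "ax": 0, "ay": 0, "az": 0}, {"gripper": 1, "tx": -3, "ty": -52, "tz": 0, "ax": 0, "ay": 0, "az": 0}, {"gripper": 1, "tx": -3, "ty": -52, "tz": 0, "ax": 0, "ay": 0, "az": 0}, {"gripper": 1, "tx": -3, "ty": -52, "tz": 0, "ax": 0, "ay": 0, "az": 0}, {"gripper": 1, "tx": -3, "ty": -52, "tz": 0, "ax": 0, "ay": 0, "az": 0}, {"gripper": 1, "tx": -1, "ty": -52, "tz": 0, "ax": 0, "ay": 0, "az": 0}, {"gripper": 1, "tx": 0, "ty": 0, "tz": 0, "ax": 0, "ay": 0, "az": 0}]'

```text
time_s: 5.9
position: [0.5565, 0.125, 0.2342]
ee_rot: [[1.0, 0.004, 0.002], [0.004, -1.0, 0.001], [0.002, -0.001, -1.0]]
force: [0.5, -1.9, -0.7]
finger_gap: 0.0001
grip_force: 0.0
```

arm_command --increments '[{"gripper": 1, "tx": 0, "ty": 0, "tz": 41, "ax": 0, "ay": 0, "az": 0}, {"gripper": 1, "tx": 0, "ty": 0, "tz": 41, "ax": 0, "ay": 0, "az": 0}, {"gripper": 1, "tx": -6, "ty": 7, "tz": 0, "ax": 0, "ay": 0, "az": 0}, {"gripper": 1, "tx": -7, "ty": 7, "tz": 0, "ax": 0, "ay": 0, "az": 0}, {"gripper": 1, "tx": -9, "ty": 6, "tz": 0, "ax": 0, "ay": 0, "az": 0}, {"gripper": 1, "tx": -9, "ty": 6, "tz": 0, "ax": 0, "ay": 0, "az": 0}, {"gripper": 1, "tx": -8, "ty": 7, "tz": 0, "ax": 0, "ay": 0, "az": 0}]'

```text
time_s: 6.78
position: [0.5172, 0.0885, 0.1527]
ee_rot: [[1.0, -0.0, 0.002], [-0.0, -1.0, 0.0], [0.002, -0.0, -1.0]]
force: [3.4, 1.6, 1.8]
finger_gap: 0.0003
grip_force: 1.4
```

Contact around 4 N, consistent with 0.4 Nm / friction. Continue along the arc.

arm_command --increments '[{"gripper": 1, "tx": -11, "ty": 12, "tz": 0, "ax": 0, "ay": 0, "az": 0}, {"gripper": 1, "tx": -11, "ty": 12, "tz": 0, "ax": 0, "ay": 0, "az": 0}, {"gripper": 1, "tx": -8, "ty": 15, "tz": 0, "ax": 0, "ay": 0, "az": 0}, {"gripper": 1, "tx": -8, "ty": 15, "tz": 0, "ax": 0, "ay": 0, "az": 0}, {"gripper": 1, "tx": -5, "ty": 12, "tz": 0, "ax": 0, "ay": 0, "az": 0}, {"gripper": 1, "tx": -4, "ty": 12, "tz": 0, "ax": 0, "ay": 0, "az": 0}, {"gripper": 1, "tx": 0, "ty": 10, "tz": 0, "ax": 0, "ay": 0, "az": 0}, {"gripper": 1, "tx": 0, "ty": 0, "tz": 0, "ax": 0, "ay": 0, "az": 0}]'

```text
time_s: 7.78
position: [0.4702, 0.0002, 0.1518]
ee_rot: [[1.0, -0.001, -0.0], [-0.001, -1.0, -0.0], [-0.0, 0.0, -1.0]]
force: [0.6, 0.1, 0.1]
finger_gap: 0.0005
grip_force: 0.0
```

arm_command --increments '[{"gripper": 1, "tx": -1, "ty": 9, "tz": 0, "ax": 0, "ay": 0, "az": 0}, {"gripper": 1, "tx": -1, "ty": 9, "tz": 0, "ax": 0, "ay": 0, "az": 0}, {"gripper": 1, "tx": 0, "ty": 9, "tz": 0, "ax": 0, "ay": 0, "az": 0}, {"gripper": 1, "tx": 1, "ty": 10, "tz": 0, "ax": 0, "ay": 0, "az": 0}, {"gripper": 1, "tx": 1, "ty": 10, "tz": 0, "ax": 0, "ay": 0, "az": 0}, {"gripper": 1, "tx": 1, "ty": 10, "tz": 0, "ax": 0, "ay": 0, "az": 0}, {"gripper": 1, "tx": 3, "ty": 10, "tz": 0, "ax": 0, "ay": 0, "az": 0}, {"gripper": 1, "tx": 3, "ty": 10, "tz": 0, "ax": 0, "ay": 0, "az": 0}, {"gripper": 1, "tx": 4, "ty": 9, "tz": 0, "ax": 0, "ay": 0, "az": 0}, {"gripper": 1, "tx": 6, "ty": 10, "tz": 0, "ax": 0, "ay": 0, "az": 0}, {"gripper": 1, "tx": 6, "ty": 10, "tz": 0, "ax": 0, "ay": 0, "az": 0}, {"gripper": 1, "tx": 4, "ty": 7, "tz": 0, "ax": 0, "ay": 0, "az": 0}]'

```text
time_s: 9.28
position: [0.4977, -0.1128, 0.1519]
ee_rot: [[1.0, -0.0, -0.0], [-0.0, -1.0, -0.0], [-0.0, 0.0, -1.0]]
force: [-1.0, 4.3, 0.5]
finger_gap: 0.0002
grip_force: 1.4
```

arm_command --increments '[{"gripper": 1, "tx": 0, "ty": -20, "tz": 0, "ax": 0, "ay": 0, "az": 0}, {"gripper": 1, "tx": 0, "ty": 0, "tz": -40, "ax": 0, "ay": 0, "az": 0}, {"gripper": 1, "tx": 0, "ty": 0, "tz": -40, "ax": 0, "ay": 0, "az": 0}, {"gripper": 1, "tx": 10, "ty": -42, "tz": 0, "ax": 0, "ay": 0, "az": 0}, {"gripper": 1, "tx": 10, "ty": -42, "tz": 0, "ax": 0, "ay": 0, "az": 0}, {"gripper": 1, "tx": 10, "ty": -42, "tz": 0, "ax": 0, "ay": 0, "az": 0}, {"gripper": 1, "tx": 10, "ty": -39, "tz": 0, "ax": 0, "ay": 0, "az": 0}, {"gripper": 1, "tx": 0, "ty": 0, "tz": 0, "ax": 0, "ay": 0, "az": 0}]'

```text
time_s: 10.28
position: [0.538, 0.0747, 0.2319]
ee_rot: [[1.0, 0.003, 0.001], [0.003, -1.0, -0.0], [0.001, 0.0, -1.0]]
force: [-0.2, -0.4, 0.4]
finger_gap: 0.0003
grip_force: 0.0
```

Run:
```python
from station import snapshot
import cv2
cv2.imwrite("pics/w2.png",snapshot("wrist")[:,:,::-1])
```

```text
(no output)
```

View pics/w2.png

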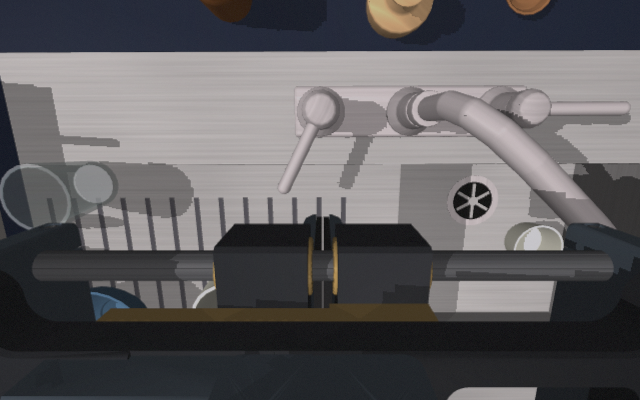

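Cold lever lies along the plate (530,107)-(628,107), the spout is swung right, and the hot lever runs (320,108)-(285,188). Its right side is clear for the descent.

arm_command --increments '[{"gripper": 1, "tx": 0, "ty": 0, "tz": 42, "ax": 0, "ay": 0, "az": 0}, {"gripper": 1, "tx": 0, "ty": 0, "tz": 42, "ax": 0, "ay": 0, "az": 0}, {"gripper": 1, "tx": 0, "ty": 0, "tz": 42, "ax": 0, "ay": 0, "az": 0}, {"gripper": 1, "tx": 0, "ty": 0, "tz": 43, "ax": 0, "ay": 0, "az": 0}, {"gripper": 1, "tx": 4, "ty": -6, "tz": 0, "ax": 0, "ay": 0, "az": 0}, {"gripper": 1, "tx": 4, "ty": -6, "tz": 0, "ax": 0, "ay": 0, "az": 0}, {"gripper": 1, "tx": 2, "ty": -8, "tz": 0, "ax": 0, "ay": 0, "az": 0}, {"gripper": 1, "tx": 1, "ty": -8, "tz": 0, "ax": 0, "ay": 0, "az": 0}]'

```text
time_s: 11.32
position: [0.5493, 0.1013, 0.0643]
ee_rot: [[1.0, -0.0, 0.002], [-0.0, -1.0, -0.0], [0.002, 0.0, -1.0]]
force: [-0.2, -6.1, 1.0]
finger_gap: 0.0003
grip_force: 1.9
```

arm_command --increments '[{"gripper": 1, "tx": 2, "ty": -6, "tz": 0, "ax": 0, "ay": 0, "az": 0}, {"gripper": 1, "tx": 3, "ty": -6, "tz": 0, "ax": 0, "ay": 0, "az": 0}, {"gripper": 1, "tx": 4, "ty": -6, "tz": 0, "ax": 0, "ay": 0, "az": 0}, {"gripper": 1, "tx": 4, "ty": -5, "tz": 0, "ax": 0, "ay": 0, "az": 0}, {"gripper": 1, "tx": 5, "ty": -5, "tz": 0, "ax": 0, "ay": 0, "az": 0}, {"gripper": 1, "tx": 5, "ty": -5, "tz": 0, "ax": 0, "ay": 0, "az": 0}, {"gripper": 1, "tx": 6, "ty": -4, "tz": 0, "ax": 0, "ay": 0, "az": 0}, {"gripper": 1, "tx": 6, "ty": -4, "tz": 0, "ax": 0, "ay": 0, "az": 0}, {"gripper": 1, "tx": 4, "ty": -1, "tz": 0, "ax": 0, "ay": 0, "az": 0}, {"gripper": 1, "tx": 4, "ty": 0, "tz": 0, "ax": 0, "ay": 0, "az": 0}, {"gripper": 1, "tx": 0, "ty": 0, "tz": 0, "ax": 0, "ay": 0, "az": 0}]'

```text
time_s: 12.7
position: [0.5918, 0.143, 0.063]
ee_rot: [[1.0, -0.0, 0.001], [-0.0, -1.0, 0.0], [0.001, -0.0, -1.0]]
force: [-0.5, 0.3, 0.4]
finger_gap: 0.0003
grip_force: 0.2
```

arm_command --increments '[{"gripper": 1, "tx": 2, "ty": 0, "tz": 0, "ax": 0, "ay": 0, "az": 0}, {"gripper": 1, "tx": 2, "ty": 0, "tz": 0, "ax": 0, "ay": 0, "az": 0}, {"gripper": 1, "tx": 0, "ty": 0, "tz": 0, "ax": 0, "ay": 0, "az": 0}]'

```text
time_s: 13.08
position: [0.5937, 0.143, 0.0628]
ee_rot: [[1.0, -0.0, -0.003], [-0.0, -1.0, 0.0], [-0.003, -0.0, -1.0]]
force: [-11.0, 2.9, 7.3]
finger_gap: 0.0006
grip_force: 5.9
```

arm_command --increments '[{"gripper": 1, "tx": -25, "ty": 0, "tz": 0, "ax": 0, "ay": 0, "az": 0}, {"gripper": 1, "tx": 0, "ty": 0, "tz": -50, "ax": 0, "ay": 0, "az": 0}, {"gripper": 1, "tx": 0, "ty": 0, "tz": -50, "ax": 0, "ay": 0, "az": 0}, {"gripper": 1, "tx": 0, "ty": 0, "tz": -50, "ax": 0, "ay": 0, "az": 0}, {"gripper": 1, "tx": 0, "ty": 0, "tz": -50, "ax": 0, "ay": 0, "az": 0}, {"gripper": 1, "tx": -40, "ty": -40, "tz": 0, "ax": 0, "ay": 0, "az": 0}, {"gripper": 1, "tx": -40, "ty": -40, "tz": 0, "ax": 0, "ay": 0, "az": 0}, {"gripper": 1, "tx": -40, "ty": -40, "tz": 0, "ax": 0, "ay": 0, "az": 0}, {"gripper": 1, "tx": 0, "ty": -40, "tz": 0, "ax": 0, "ay": 0, "az": 0}, {"gripper": 1, "tx": 0, "ty": 0, "tz": 0, "ax": 0, "ay": 0, "az": 0}, {"gripper": 1, "tx": 0, "ty": 0, "tz": 0, "ax": 0, "ay": 0, "az": 0}]'

```text
time_s: 14.45
position: [0.4506, 0.3026, 0.2629]
ee_rot: [[1.0, 0.0, 0.0], [0.0, -1.0, -0.0], [0.0, 0.0, -1.0]]
force: [0.9, -0.7, 1.0]
finger_gap: 0.0002
grip_force: 0.0
```

Run:
```python
from station import snapshot
import cv2
t=snapshot("top")[:,:,::-1];cv2.imwrite("pics/top2.png",t)
cv2.imwrite("pics/top2c.png",cv2.resize(t[120:300,180:500],None,fx=2.5,fy=2.5,interpolation=cv2.INTER_CUBIC))
```

```text
(no output)
```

View pics/top2c.png

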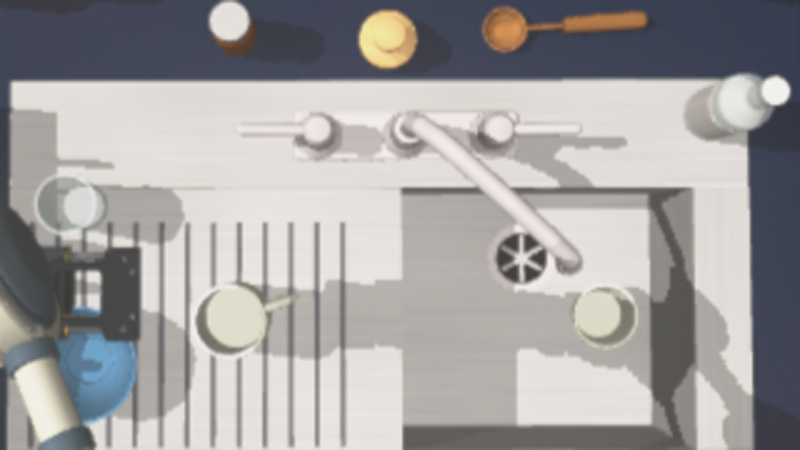

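Run:
```python
from h import *
f=lambda u,v,z:ray("top",((u+.5)/2.5+180-.5,(v+.5)/2.5+120-.5),z)[:2]
e=f(569,258,.154);p=f(521,258,-.165);O=np.array([.62,-.0225])
for q in(e,p): d=q-O;print(q,np.linalg.norm(d),np.degrees(np.arctan2(d[1],-d[0])))
```

```text
[ 0.47920109 -0.17876994] 0.21034407013169285 -47.98121117836317
[ 0.4752674  -0.18863567] 0.2203374398535905 -48.93855918710839
```

The spout (-48°) lines up with the plughole (-49°), the levers are shut and the loose things haven't moved.

```bash
python3 -c "
from station import order
print(order.hand_in())"
```

```text
the job is handed in; nothing more can be done
None
```

I pushed both levers shut against their stops and swung the spout to within about 1° of the plughole; the final top view shows no loose thing visibly moved, and the job is handed in (no verdict came back).

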